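Set the tilting inspection table on its gauge block

TASK

Set the tilting inspection table to its steepest gauged angle: stand the tallest of the three steel gauge blocks upright in the middle of the bright strip on the table's base, while the plate is still raised, and let go of it. Then push the raised plate's bare free end over and down so that the plate comes to rest with its roll on top of that block.

Things in the scene. Friction and masses are not known exactly. Their poses are not given: they have to be found in the camera images.
- block_tall: Tallest of three plain steel gauge blocks standing on the bench: 40 x 30 mm in plan, 60 mm high, about 0.5 kg (the others have the same plan but are 45 and 30 mm high). Origin: centre of its underside; x along the 40 mm side, y along the 30 mm side, z up.
- seat (a point): Middle of the bright strip (50 mm in x, 116 in y) on top of the table's fixed dark base plate (240 x 120 x 20 mm), 20 mm above the bench, 60 mm from the base's free end. x: level, from hinge to free end; y: along the hinge line; z up. The hinge axis lies 150 mm behind it (-x), 10 mm above the strip. On the 60 mm block the roll comes down almost over this point.
- tilt (a joint): Angle of the aluminium plate above flat, rad; starts 1.15 to 1.4, stop 1.47. sin(angle) = block height / 160 mm: 0.384 on the 60 mm block. Stiff hinge: it stays where left above about 0.9, takes under 6 N at the free end to push over, below about 0.7 sinks slowly by itself until stopped. Under it, 160 mm from the hinge, is a 20 mm steel roll that would touch the base at 0.
- press (a point): Where to push: on the plate's top face, mid-width, 162 mm from the hinge axis and 18 mm from the free edge (plate 100 wide, 12 thick; top face 16 mm off the hinge axis; bare beyond 125 mm, a circuit board before). Moves with the plate: x hinge to free end, z out of the top face. While raised this face looks away from the seat: push from the hinge side.
Mind the look-alikes: they are no part of the job. Leave any turquoise look-alike of the block_tall alone.

How it is judged:
By the outcome, as a careful person would: the job done as asked, in the order asked, and still so for the second after the job is handed in, with the robot touching nothing.
It also fails if it takes over 54 s, if anything falls off the work surface, if the arm or the gripper's body presses on something with over 40 N, if the wrist force passes 120 N, or if a joint passes its speed limit or range.

ROBOT

A 6-joint arm with a two-finger parallel gripper is mounted at the origin on the work surface. World frame = base frame: x ahead of the robot, y to its left, z up, the work surface at z = 0. Lengths are in m, angles in rad, forces in N, time in s.
With the tool pointing down it reaches from about 0.375 to 0.9 m from the base axis. Payload 3.1 kg.
Tool frame: the origin (TCP) lies at the very end of the fingers, on their centre line; the grasp point (between the pads) lies 19 mm behind it; z points along the fingers, y is the line along which they close (so a half turn about z gives the same grasp; the last joint's range is limited). The gripper opens to 85 mm and grips with 20 to 120 N. Pads are 22 mm wide; open, the fingers measure 114 mm over their backs; the gripper's body (76 mm by 85 mm) begins 54 mm behind the grasp point. The pads swing forward as they close: fully open they stand 13 mm farther back than shut.
Start: joints at [1.087, 0.527, 1.433, -0, 1.181, -0.178], TCP at [0.188, 0.596, 0.231] pointing down, gripper open.
Joint ranges: [-3.08, 3.08], [-0.75, 2.2], [0.22, 2.44], [-1.43, 4.57], [0, 2.65], [-2.85, 2.85]. Speed limits (rad/s): [2.79, 2.79, 3.14, 3.14, 3.14, 3.14].

INTERFACE

Orientations are given as a unit quaternion [x, y, z, w].
In Python, from station import manip gives the robot as it stands.
- The arm moves only by the shell command python3 -m handwheel 'ROWS' [FORCE]. ROWS is JSON, a list of rows, each a list of 7 numbers: the shift along the world's x, y, z in mm, then the turn, a rotation vector about the world's x, y, z in degrees, then the opening, from 0 (shut) to 1 (fully open). A call has exactly 10 rows; each row shifts and turns the commanded pose from where the row before left it; what a row does not reach is not made up. A row lasts 1/8 s, in which the tool goes at most 62.5 mm and 10.7 degrees, less where a joint would pass 70% of its speed; a pose out of reach is approached as far as the arm can. A call is refused whole if a number of a shift passes 62.5 or a number of a turn 10.7, either way. A call with a gripper value outside its range is refused whole. The fingers move at their own pace and stop on an object; FORCE is the grip in N (left out, the last holds). Time passes only in rows, so rows that do not move let the fingers close, or fill a call up. It gives the time, the measured TCP pose, the force, the opening and the grip force at its end, in the units of the state.
- manip.sense(): the state, without advancing time (a new reading comes with each control period).
- manip.snapshot(name): name is "side" or "top" or "wrist"; returns the picture (400x640x3 uint8, red, green, blue); there is no depth.
- manip.get_calibration(name): a dict with "K" (3x3 intrinsics, pixels), "k1" (the pictures are not rectified: a ray, as slopes to the right and down, at radius r is drawn at 1 + k1 r^2 times it, then the intrinsics apply), "rvec" (rotation vector, rad) and "tvec" (3), from world to camera coordinates, as OpenCV has them. Camera axes: x right, y down, z forward; pixel columns grow to the right and rows downward; lengths in m; the calibration is good to about 2 mm. A picture is of the moment at which its call begins: read the wrist's pose just before it. get_calibration takes no time and is no camera call; for the wrist camera it gives the pose at the moment of the call.
- manip.sign_off(): hands the job in; it is judged then, once.
The state is a dict: "t": time; "q": joint angles; "qd": joint speeds; "tau": joint torques, N m; "tcp_pos": TCP position; "tool_rot": TCP orientation; "force": force on the tool from outside, world axes, zero at the start; "ft_torque": the same for the moment, N m; "finger_gap": opening from 0.0 (shut) to 1.0 (fully open); "gripper_force": force on a finger pad.
Only numpy, scipy, OpenCV 4.12 (cv2) and the standard library are available. Lean on these libraries where they do the work, as an engineer would, in place of code of your own. Each camera call takes 0.05 s, during which the arm holds its last target. There are 200 camera calls.

## Working session

There is one attempt and no reset: what is moved stays moved. The work goes in short steps, Python scripts to look and compute and a shell command to move; the robot and the scene stay as the last step left them, time stands still between calls to the robot, and variables do not carry over. Pictures are saved under pics/ and viewed, at most 10 in all, crops included, and the job is handed in when it is done.

```bash
mkdir -p pics
cat > h.py <<'E'
import numpy as np,cv2
from station import manip
def cal(n):
    c=manip.get_calibration(n);K=np.array(c["K"]);R=cv2.Rodrigues(np.array(c["rvec"],float))[0];t=np.array(c["tvec"],float).ravel();return K,c["k1"],R,t
def ray(c,u,v):
    K,k1,R,t=c;p=cv2.undistortPoints(np.array([[[u,v]]],float),K,np.array([k1,0,0,0.]))[0,0]
    return -R.T@t,R.T@np.array([p[0],p[1],1])
def plane(c,u,v,z):
    o,d=ray(c,u,v);return o+d*(z-o[2])/d[2]
def proj(c,P):
    K,k1,R,t=c;return cv2.projectPoints(np.array(P,float).reshape(-1,1,3),cv2.Rodrigues(R)[0],t,K,np.array([k1,0,0,0.]))[0][:,0]
def two(c1,p1,c2,p2):
    o1,d1=ray(c1,*p1);o2,d2=ray(c2,*p2);s=np.linalg.lstsq(np.c_[d1,-d2],o2-o1,rcond=None)[0]
    a=o1+s[0]*d1;b=o2+s[1]*d2;return (a+b)/2,np.linalg.norm(a-b)
def snap(n,f):
    im=manip.snapshot(n);cv2.imwrite(f"pics/{f}.png",im[:,:,::-1]);return im
E
python3 - <<'E'
from h import *
a=snap("top","top0");b=snap("side","side0")
for n in("top","side"):
    K,k,R,t=cal(n);print(n,K[0,0],-R.T@t,R[2])
print(manip.sense())
E
```

```text
top 396.1487215573919 [ 0.39504697 -0.03780476  0.81476921] [ 0.21676892 -0.0302324  -0.9757547 ]
side 430.11728258253544 [ 0.4886326  -0.62639309  0.45093586] [ 0.08002243  0.82972653 -0.5524041 ]
{'t': 0.1, 'q': array([ 1.08752553e+00,  5.28402193e-01,  1.43378327e+00, -1.90580829e-05,
        1.18143553e+00, -1.78507572e-01]), 'qd': array([ 2.65740853e-04, -2.59987376e-03, -2.30250275e-03, -9.85526308e-07,
       -1.90302689e-03,  7.69848830e-04]), 'tau': array([ 9.04005719e-05, -4.43311000e+01, -1.78588110e+01, -1.78382684e-04,
        3.90464542e-03,  2.05270403e-06]), 'tcp_pos': array([0.18721186, 0.59561065, 0.23041079]), 'tool_rot': array([ 1.51788913e-01,  9.88412412e-01, -9.62018513e-04, -3.21153746e-04]), 'force': array([-0.23740922,  0.03355178,  0.67686282]), 'ft_torque': array([ 0.01944866, -0.00808625,  0.00325073]), 'gripper_force': 0.0, 'finger_gap': 0.9996823894281152}
```

View pics/top0.png

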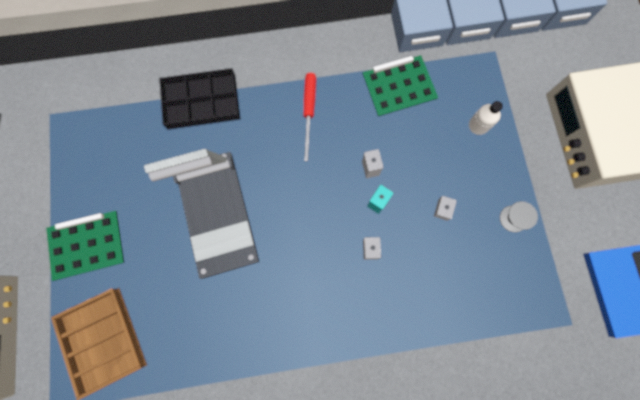

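View pics/side0.png

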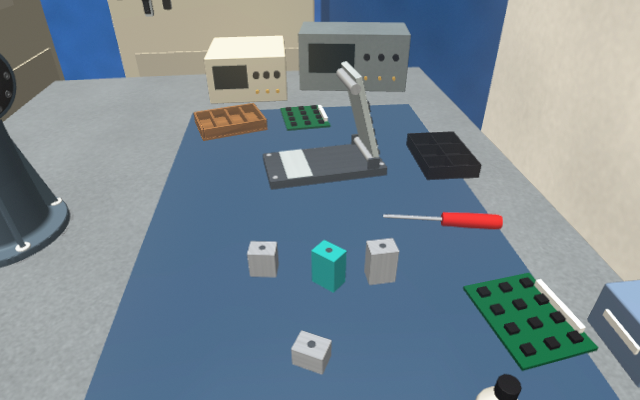

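Top view: the steel blocks are at (373,162), (447,208) and (372,248), with the turquoise look-alike at (380,198). The table's strip is at about (222,241), and its hinge is at the far end near (203,170). Side view: the blocks are at (381,262), (312,352) and (263,258). The far one at (381,262) looks tallest. Next I'll triangulate and confirm it in an enlarged crop.

Run:
```python
from h import *
T=cv2.imread("pics/top0.png");S=cv2.imread("pics/side0.png")
a=cv2.resize(T[135:285,140:290],(600,600)[:2],interpolation=cv2.INTER_CUBIC)[:, :400*1] if 0 else cv2.resize(T[140:290,140:270],(390,450),interpolation=cv2.INTER_CUBIC)
b=cv2.resize(T[140:270,350:470],(390,422),interpolation=cv2.INTER_CUBIC)
c=np.zeros((450,780,3),np.uint8);c[:,:390]=a;c[:422,390:]=b;cv2.imwrite("pics/c1.png",c)
d=cv2.resize(S[230:380,235:415],(396,330),interpolation=cv2.INTER_CUBIC);e=cv2.resize(S[60:190,255:395],(396,368),interpolation=cv2.INTER_CUBIC)
c=np.zeros((368,792,3),np.uint8);c[:330,:396]=d;c[:,396:]=e;cv2.imwrite("pics/c2.png",c)
ct,cs=cal("top"),cal("side")
for p,q in(((374,158),(382,243)),((447,207),(311,344)),((372,247),(262,247)),((381,196),(329,250))): print(p,two(ct,p,cs,q))
```

```text
(374, 158) (array([ 0.62085235, -0.17204766,  0.06617343]), np.float64(0.003154471726060536))
(447, 207) (array([ 0.50880728, -0.30437001,  0.03130152]), np.float64(0.0006937625106032822))
(372, 247) (array([ 0.45136261, -0.13964844,  0.04598914]), np.float64(0.0014561136447206907))
(381, 196) (array([ 0.5452635 , -0.17275636,  0.06029873]), np.float64(0.0011010500519752294))
```

View pics/c1.png

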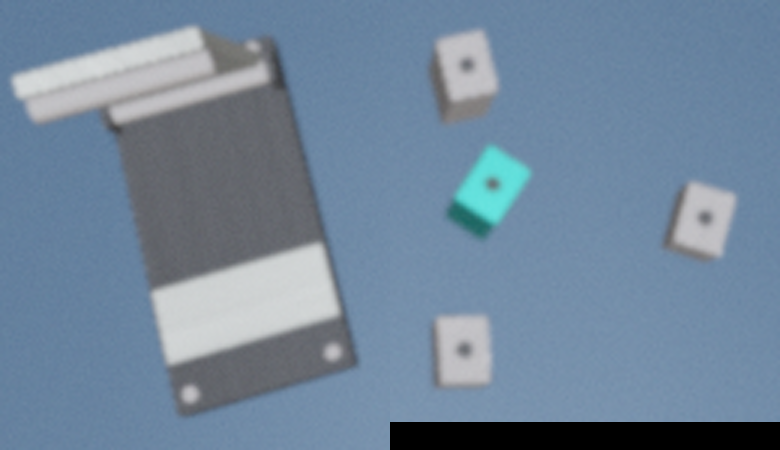

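View pics/c2.png

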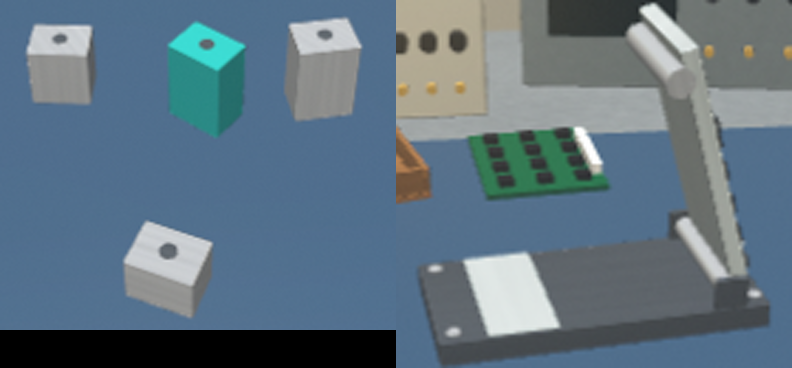

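The crops confirm it. The tallest steel block is at top px (373.7,159.7): its top triangulates to 66 mm, against 46 and 31 mm for the other two. The turquoise one at (380,198) stays where it is. Strip corners in the top view are (190.7,236.7), (248,220.7), (253.3,245.7) and (195.7,261.7).

Run:
```python
from h import *
np.set_printoptions(precision=4,suppress=True)
ct,cs=cal("top"),cal("side")
f=lambda x,y:(350+(x-390)/3.25,140+y/3.25)
B=np.array([plane(ct,*f(*p),.06) for p in((436,41),(486,31),(497,92),(447,103))]);print("block",B[:,:2],B.mean(0),plane(ct,*f(467,64),.06))
for i in range(4): e=B[(i+1)%4]-B[i];print(np.linalg.norm(e),np.degrees(np.arctan2(e[1],e[0])))
g=lambda x,y:(140+x/3,140+y/3)
S=np.array([plane(ct,*g(*p),.02) for p in((152,290),(324,242),(340,317),(167,365))]);print("strip",S[:,:2],S.mean(0))
for i in range(4): e=S[(i+1)%4]-S[i];print(np.linalg.norm(e),np.degrees(np.arctan2(e[1],e[0])))
C=[plane(ct,*g(*p),.02) for p in((183,416),(356,365),(273,38))];print("base",C)
e=C[1]-C[2];print(np.linalg.norm(e),np.degrees(np.arctan2(e[1],e[0])))
h=lambda x,y:(255+(x-396)/2.83,60+y/2.83)
P,er=two(ct,g(200,27),cs,h(698,42));print("corner",P,er)
P2,er=two(ct,g(12,77),cs,h(655,4));print("corner2",P2,er)
th=e[:2]/np.linalg.norm(e[:2]);H=S.mean(0)[:2]-.15*th
d=((P+P2)/2)[:2]-H
a=d@th;z=P[2]-.03;print("rel",a,z,[ (t,180e-3*np.cos(t)-.016*np.sin(t),.18*np.sin(t)+.016*np.cos(t)) for t in(1.15,1.2,1.25,1.3,1.35,1.4)])
```

```text
block [[ 0.6385 -0.1559]
 [ 0.6401 -0.1874]
 [ 0.6006 -0.1869]
 [ 0.5984 -0.1556]] [ 0.6194 -0.1714  0.06  ] [ 0.621 -0.172  0.06 ]
0.03157528352892765 -87.0432930785061
0.03951899357403537 179.25196946517173
0.031385639837120796 93.98818585210817
0.04007089118016762 -0.4179744248477382
strip [[0.5301 0.2127]
 [0.5447 0.0958]
 [0.4928 0.0909]
 [0.4791 0.2069]] [0.5117 0.1516 0.02  ]
0.11784178158068492 -82.87086525895685
0.052098662194967005 -174.54570342735053
0.11681805096379559 96.76980971391558
0.051346198971171784 6.574901322501098
base [array([0.4446, 0.1992, 0.02  ]), array([0.4598, 0.084 , 0.02  ]), array([0.6942, 0.115 , 0.02  ])]
0.23636827807264613 -172.4658191043649
corner [0.6348 0.1159 0.2118] 0.0015623751642725333
corner2 [0.6235 0.2177 0.2071] 0.001006306333141766
rel 0.031528380814148695 0.18175892415552786 [(1.15, np.float64(0.058923516314979996), np.float64(0.1708333083010403)), (1.2, np.float64(0.05031177043032563), np.float64(0.17356475954572748)), (1.25, np.float64(0.04157427132145898), np.float64(0.1758623892823298)), (1.3, np.float64(0.032732858185750634), np.float64(0.1777204546330881)), (1.35, np.float64(0.02380962995152092), np.float64(0.17913431140228728)), (1.4, np.float64(0.014826890042228025), np.float64(0.18010042568432666))]
```

```bash
python3 -m handwheel '[[27,-48,0,0,0,1.8,1],[27,-48,0,0,0,1.8,1],[27,-48,0,0,0,1.8,1],[27,-48,0,0,0,1.8,1],[27,-48,0,0,0,1.8,1],[27,-48,0,0,0,1.8,1],[27,-48,0,0,0,1.8,1],[27,-48,0,0,0,1.8,1],[27,-48,0,0,0,1.8,1],[27,-48,0,0,0,1.8,1]]' 60
python3 -m handwheel '[[27,-48,0,0,0,0,1],[27,-48,0,0,0,0,1],[27,-48,0,0,0,0,1],[27,-48,0,0,0,0,1],[27,-48,0,0,0,0,1],[27,-48,0,0,0,0,1],[0,0,-30,0,0,0,1],[0,0,-30,0,0,0,1],[0,0,0,0,0,0,1],[0,0,0,0,0,0,1]]'
python3 - <<'E'
from h import *
s=manip.sense();c=cal("wrist");im=snap("wrist","w1");print(s["tcp_pos"],s["tool_rot"])
x,y=np.meshgrid([.02,-.02],[.015,-.015]);print(proj(c,[[.62,-.172,.06],[.64,-.157,.06],[.64,-.187,.06],[.6,-.187,.06],[.6,-.157,.06]]))
E
```

```text
t: 1.35
tcp_pos: [0.458, 0.1145, 0.2312]
tool_rot: [-0.005, 1.0, 0.0, -0.0]
force: [0.5, 0.3, -0.4]
finger_gap: 0.998
gripper_force: 0.0
t: 2.6
tcp_pos: [0.62, -0.1719, 0.172]
tool_rot: [-0.005, 1.0, -0.0, 0.0]
force: [0.1, -0.4, -0.5]
finger_gap: 1.004
gripper_force: 0.0
[ 0.62002878 -0.17190956  0.17203532] [-4.79618818e-03  9.99988348e-01 -2.55637409e-04  4.84740860e-04]
[[316.82945836 196.9053337 ]
 [331.71552038 216.15807687]
 [301.57789564 215.900732  ]
 [301.21437986 176.71067349]
 [332.81491081 176.99731597]]
```

View pics/w1.png

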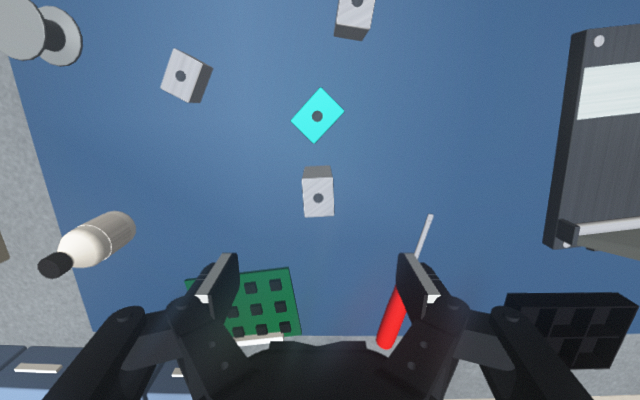

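The wrist view shows the block's dot at (318,198), within 2 px of the prediction. I'll descend and grip.

```bash
python3 -m handwheel '[[0,0,-40,0,0,0,1],[0,0,-40,0,0,0,1],[0,0,-30,0,0,0,1],[0,0,-20,0,0,0,1],[0,0,-20,0,0,0,1],[0,0,0,0,0,0,1],[0,0,0,0,0,0,0],[0,0,0,0,0,0,0],[0,0,0,0,0,0,0],[0,0,0,0,0,0,0]]' 60
python3 -m handwheel '[[0,0,0,0,0,0,0],[0,0,0,0,0,0,0],[0,0,10,0,0,0,0],[0,0,20,0,0,0,0],[0,0,30,0,0,0,0],[0,0,40,0,0,0,0],[0,0,40,0,0,0,0],[0,0,0,0,0,0,0],[0,0,0,0,0,0,0],[0,0,0,0,0,0,0]]'
```

```text
t: 3.9
tcp_pos: [0.6202, -0.172, 0.0223]
tool_rot: [-0.005, 1.0, -0.0, 0.001]
force: [-0.8, 0.7, 4.0]
finger_gap: 0.35
gripper_force: 58.9
t: 5.15
tcp_pos: [0.6178, -0.1711, 0.1588]
tool_rot: [-0.005, 1.0, 0.001, -0.002]
force: [-0.8, -0.8, -6.2]
finger_gap: 0.349
gripper_force: 58.7
```

```bash
python3 -m handwheel '[[-20,20,0,0,0,0.7,0],[-20,20,0,0,0,0.7,0],[-20,40,0,0,0,0.7,0],[-20,40,0,0,0,0.7,0],[-20,40,0,0,0,0.7,0],[-8,40,0,0,0,0.7,0],[0,40,0,0,0,0.7,0],[0,40,0,0,0,0.7,0],[0,34,0,0,0,0.7,0],[0,10,0,0,0,0.7,0]]'
python3 -m handwheel '[[0,0,-20,0,0,0,0],[0,0,-20,0,0,0,0],[0,0,-20,0,0,0,0],[0,0,-15,0,0,0,0],[0,0,-10,0,0,0,0],[0,0,-5,0,0,0,0],[0,0,0,0,0,0,0],[0,0,0,0,0,0,0],[0,0,0,0,0,0,0],[0,0,0,0,0,0,0]]'
python3 - <<'E'
from h import *
s=manip.sense();print(s["tcp_pos"],s["tool_rot"]);c=cal("wrist")
w=snap("wrist","w2");t=snap("top","t2");sd=snap("side","s2")
c2=np.zeros((400,800,3),np.uint8)
c2[:,:400]=cv2.resize(w[100:300,220:420],(400,400))[:,:,::-1]
c2[:,400:]=cv2.resize(sd[90:190,265:365],(400,400),interpolation=cv2.INTER_CUBIC)[:,:,::-1]
cv2.imwrite("pics/c3.png",c2)
E
```

```text
t: 6.4
tcp_pos: [0.5105, 0.154, 0.16]
tool_rot: [-0.067, 0.998, 0.0, -0.001]
force: [0.5, -1.0, -6.0]
finger_gap: 0.343
gripper_force: 59.2
t: 7.65
tcp_pos: [0.5117, 0.1522, 0.0717]
tool_rot: [-0.066, 0.998, 0.0, 0.0]
force: [0.3, -0.2, -6.4]
finger_gap: 0.344
gripper_force: 59.4
[0.51173776 0.15224093 0.07168828] [-6.57708911e-02  9.97834673e-01  1.61158391e-06  3.93179990e-04]
```

View pics/c3.png

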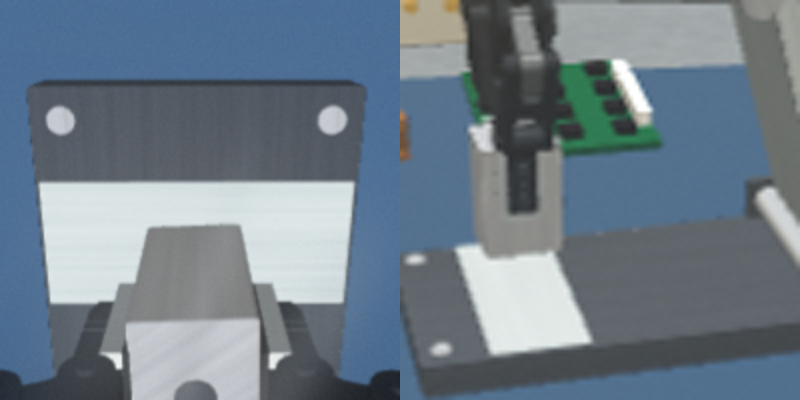

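Wrist crop: the strip's edges look parallel to the block's. Strip corners are at px (240,190.5), (397.5,190.5), (392.5,251.5) and (245,251.5). I'll use those to refine the seat.

Run:
```python
from h import *
c=cal("wrist")
S=np.array([plane(c,*p,.02) for p in((240,190.5),(397.5,190.5),(392.5,251.5),(245,251.5))]);print(S,S.mean(0))
for i in range(4): e=S[(i+1)%4]-S[i];print(np.linalg.norm(e),np.degrees(np.arctan2(e[1],e[0])))
B=[plane(c,220+x/2,100+y/2,.050) for x,y in((149,229),(241,225))];print("block foot edge",B)
```

```text
[[0.49469597 0.0929429  0.02      ]
 [0.47952111 0.20800411 0.02      ]
 [0.52959988 0.21537403 0.02      ]
 [0.54489953 0.0990081  0.02      ]] [0.51217912 0.15383229 0.02      ]
0.11605757369429126 97.51310170848572
0.050618165613047904 8.37192730559225
0.11736741482588764 -82.50978135862583
0.050568607854991274 -173.11135505261612
block foot edge [array([0.49624719, 0.13581043, 0.05      ]), array([0.49104332, 0.16480662, 0.05      ])]
```

```bash
python3 -m handwheel '[[0,0,-10,0,0,0,0],[0,0,-10,0,0,0,0],[0,0,-5,0,0,0,0],[0,0,-2,0,0,0,0],[0,0,-1,0,0,0,0],[0,0,-1,0,0,0,0],[0,0,-0.5,0,0,0,0],[0,0,-0.5,0,0,0,0],[0,0,0,0,0,0,0],[0,0,0,0,0,0,0]]'
```

```text
t: 9.05
tcp_pos: [0.5117, 0.1522, 0.0423]
tool_rot: [-0.066, 0.998, -0.0, 0.0]
force: [-1.8, 0.7, 5.7]
finger_gap: 0.345
gripper_force: 60.3
```

Block is standing on the strip. Now release, rise, and check.

```bash
python3 -m handwheel '[[0,0,0,0,0,0,0.5],[0,0,0,0,0,0,0.7],[0,0,0,0,0,0,0.8],[0,0,0,0,0,0,0.8],[0,0,20,0,0,0,0.8],[0,0,40,0,0,0,0.8],[0,0,50,0,0,0,0.8],[0,0,50,0,0,0,0.8],[0,0,50,0,0,0,0.8],[0,0,0,0,0,0,0.8]]'
python3 - <<'E'
from h import *
s=manip.sense();print(s["tcp_pos"]);c=cal("wrist")
w=snap("wrist","w3");t=snap("top","t3");sd=snap("side","s3")
c2=np.zeros((400,800,3),np.uint8)
c2[:,:400]=cv2.resize(w[100:300,220:420],(400,400))[:,:,::-1]
c2[:,400:]=cv2.resize(sd[60:190,265:395],(400,400),interpolation=cv2.INTER_CUBIC)[:,:,::-1]
cv2.imwrite("pics/c4.png",c2);print(proj(c,[[.512,.1525,.08],[.512,.1525,.02]]))
E
```

```text
t: 10.3
tcp_pos: [0.5142, 0.1525, 0.2556]
tool_rot: [-0.066, 0.998, 0.0, 0.005]
force: [0.5, 0.2, -0.4]
finger_gap: 0.8
gripper_force: 0.0
[0.51424584 0.15251296 0.25562625]
[[317.15649333 177.32604764]
 [317.14557452 166.62241562]]
```

View pics/c4.png

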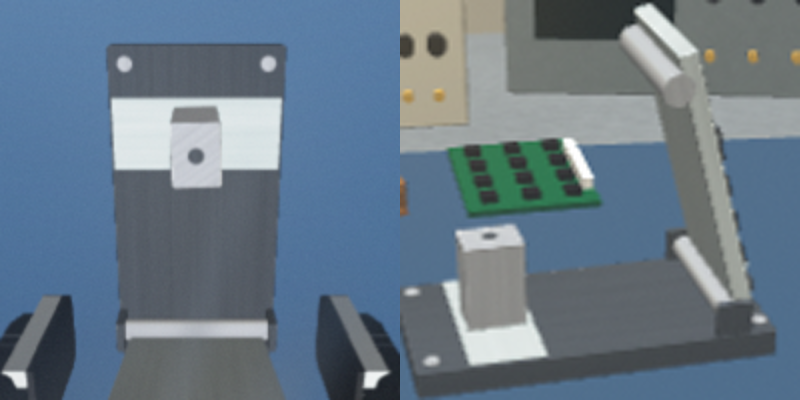

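The block stands upright in the middle of the strip: its dot is at (318,178) against a predicted (317,177). The plate is still raised. Now I'll go over it to the hinge side with the fingers shut.

```bash
python3 -m handwheel '[[20,3,0,0,0,0,0],[40,5,0,0,0,0,0],[40,5,0,0,0,0,0],[40,6,0,0,0,0,0],[24,3,0,0,0,0,0],[0,0,0,0,0,0,0],[0,0,-20,0,0,0,0],[0,0,-25,0,0,0,0],[0,0,-15,0,0,0,0],[0,0,0,0,0,0,0]]'
```

```text
t: 11.7
tcp_pos: [0.6736, 0.174, 0.1892]
tool_rot: [-0.066, 0.998, -0.0, -0.003]
force: [-0.4, 0.3, 0.2]
finger_gap: 0.001
gripper_force: 0.0
```

```bash
python3 -m handwheel '[[-8,-1,0,0,0,0,0],[-8,-1,0,0,0,0,0],[-8,-1,-1,0,0,0,0],[-8,-1,-2,0,0,0,0],[-8,-1,-2,0,0,0,0],[-7,-1,-2,0,0,0,0],[-7,-1,-2,0,0,0,0],[-7,-1,-3,0,0,0,0],[0,0,0,0,0,0,0],[0,0,0,0,0,0,0]]'
```

```text
t: 12.95
tcp_pos: [0.6136, 0.1661, 0.1785]
tool_rot: [-0.066, 0.998, -0.0, -0.001]
force: [0.0, 0.5, -0.3]
finger_gap: 0.001
gripper_force: 0.0
```

```bash
python3 -m handwheel '[[-7,-1,-3,0,0,0,0],[-7,-1,-3,0,0,0,0],[-7,-1,-4,0,0,0,0],[-7,-1,-4,0,0,0,0],[-7,-1,-4,0,0,0,0],[-7,-1,-5,0,0,0,0],[-6,-1,-5,0,0,0,0],[-6,0,-5,0,0,0,0],[0,0,0,0,0,0,0],[0,0,0,0,0,0,0]]'
python3 - <<'E'
from h import *
s=manip.sense();print(s["tcp_pos"],s["force"])
sd=snap("side","s4");cv2.imwrite("pics/c5.png",cv2.resize(sd[60:190,255:395],(560,520),interpolation=cv2.INTER_CUBIC)[:,:,::-1])
E
```

```text
t: 14.2
tcp_pos: [0.5608, 0.1592, 0.1464]
tool_rot: [-0.066, 0.998, -0.0, 0.0]
force: [0.4, -0.2, -1.0]
finger_gap: -0.001
gripper_force: 0.0
[0.56075614 0.15918686 0.14635915] [ 0.4084644  -0.22865426 -0.95663166]
```

View pics/c5.png

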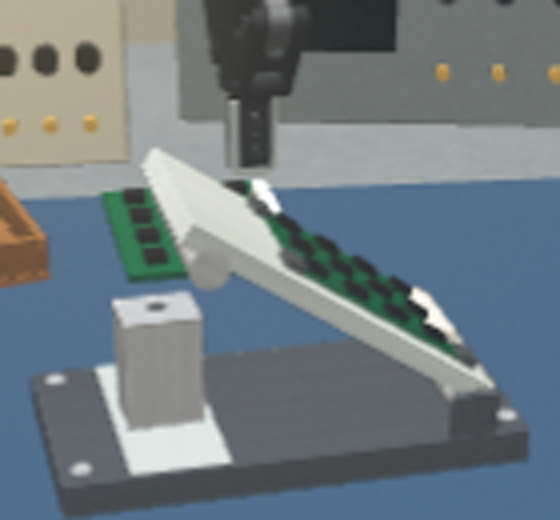

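The plate is past 0.7 and sinking by itself toward the block; the roll is at (208,268) in the crop. I'll follow it, then press lightly.

```bash
python3 -m handwheel '[[-12,-2,0,0,0,0,0],[-12,-2,0,0,0,0,0],[-12,-1,0,0,0,0,0],[0,0,-3,0,0,0,0],[0,0,-5,0,0,0,0],[0,0,-5,0,0,0,0],[0,0,-5,0,0,0,0],[0,0,-5,0,0,0,0],[0,0,-5,0,0,0,0],[0,0,-5,0,0,0,0]]'
python3 -m handwheel '[[0,0,-2,0,0,0,0],[0,0,-2,0,0,0,0],[0,0,-1,0,0,0,0],[0,0,-1,0,0,0,0],[0,0,-1,0,0,0,0],[0,0,0,0,0,0,0],[0,0,0,0,0,0,0],[0,0,0,0,0,0,0],[0,0,0,0,0,0,0],[0,0,0,0,0,0,0]]'
```

```text
t: 15.5
tcp_pos: [0.5245, 0.1542, 0.1129]
tool_rot: [-0.066, 0.998, -0.0, -0.0]
force: [0.2, 0.1, 0.1]
finger_gap: 0.005
gripper_force: 0.0
t: 16.75
tcp_pos: [0.5245, 0.1542, 0.1063]
tool_rot: [-0.066, 0.998, -0.0, 0.0]
force: [-0.9, -0.3, 0.5]
finger_gap: 0.003
gripper_force: 0.0
```

```bash
python3 -m handwheel '[[0,0,-0.5,0,0,0,0],[0,0,-0.5,0,0,0,0],[0,0,-0.5,0,0,0,0],[0,0,-0.5,0,0,0,0],[0,0,0,0,0,0,0],[0,0,0,0,0,0,0],[0,0,0,0,0,0,0],[0,0,0,0,0,0,0],[0,0,0,0,0,0,0],[0,0,0,0,0,0,0]]'
python3 - <<'E'
from h import *
s=manip.sense();print(s["tcp_pos"],s["force"])
sd=snap("side","s5");cv2.imwrite("pics/c6.png",cv2.resize(sd[60:190,255:395],(560,520),interpolation=cv2.INTER_CUBIC)[:,:,::-1])
E
```

```text
t: 18.0
tcp_pos: [0.5246, 0.1542, 0.1058]
tool_rot: [-0.066, 0.998, -0.0, 0.0]
force: [-2.6, 0.0, 10.5]
finger_gap: 0.002
gripper_force: 4.8
[0.52459234 0.15417615 0.10584872] [-2.64526661  0.03348891 10.5112737 ]
```

View pics/c6.png

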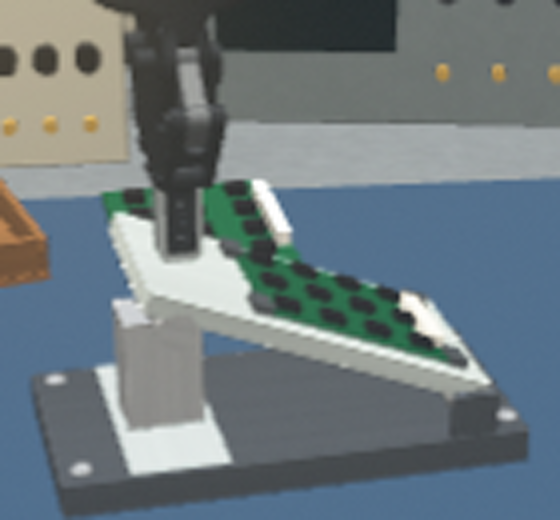

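The plate rests on the upright block, with 10 N of firm contact. I'll retract and let it settle.

```bash
python3 -m handwheel '[[0,0,5,0,0,0,0],[0,0,20,0,0,0,0],[0,0,40,0,0,0,0],[0,0,40,0,0,0,0],[0,0,0,0,0,0,0],[0,0,0,0,0,0,0],[0,0,0,0,0,0,0],[0,0,0,0,0,0,0],[0,0,0,0,0,0,0],[0,0,0,0,0,0,0]]'
python3 - <<'E'
from h import *
sd=snap("side","s6");cv2.imwrite("pics/c7.png",cv2.resize(sd[60:190,255:395],(560,520),interpolation=cv2.INTER_CUBIC)[:,:,::-1])
E
```

```text
t: 19.3
tcp_pos: [0.5244, 0.1542, 0.209]
tool_rot: [-0.066, 0.998, -0.0, -0.0]
force: [1.0, -0.0, 0.2]
finger_gap: 0.003
gripper_force: 0.0
```

View pics/c7.png

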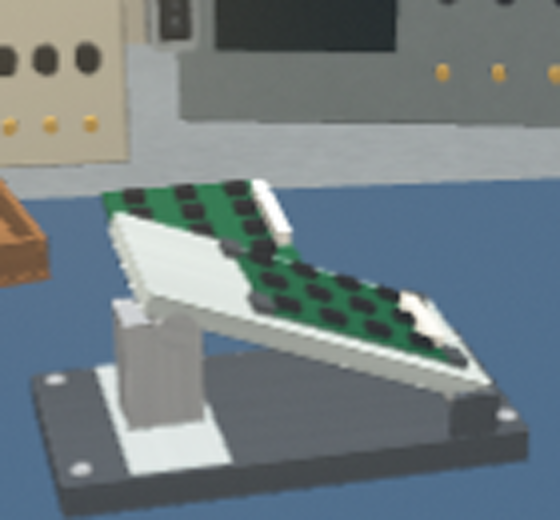

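The plate has settled with its roll at (175,325) on the block, and the gripper is clear.

```bash
python3 -c "from station import manip;print(manip.sign_off())"
```

```text
the job is handed in; nothing more can be done
None
```

The tallest block stands upright in the middle of the strip, the plate rests with its roll on top of it, and I handed the job in at about 19 s with the gripper clear; no verdict came back.

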